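# Turn the circuit board over in its swivel holder and lock it

## Robot

A 7-joint arm with a two-finger parallel gripper is mounted at the origin on a cart in front of the work surface, level with it; the furniture and walls round the work are solid. World frame = base frame: x ahead of the robot, y to its left, z up, the work surface at z = 0. Lengths are in m, angles in rad, forces in N, time in s.
With the tool pointing down it reaches from about 0.4 to 0.85 m from the base axis. Payload 10.4 kg.
Tool frame: the origin (TCP) lies midway between the tips of the shut fingers; the grasp point (between the pads) lies robot.tcp_to_grasp behind it (robot.tcp_to_grasp is the distance from the TCP to the grasp point, in m); z points along the fingers, y is the line along which they close (so a half turn about z gives the same grasp; the last joint's range is limited). The gripper opens to 85 mm and grips with 20 to 120 N. Pads are 22 mm wide; open, the fingers measure 114 mm over their backs; the gripper's body (76 mm by 85 mm) begins 54 mm behind the grasp point. The pads swing forward as they close: fully open they stand 13 mm farther back than shut.
Start: joints at [-1.191, 0.332, -0.065, 1.46, 0.022, 1.35, -0.088], TCP at [0.245, 0.575, 0.199] pointing down, gripper open.
Joint ranges: [-2.6, 2.6], [-0.5, 2.12], [-1.47, 1.34], [0.16, 2.42], [-1.27, 4.41], [0.06, 2.06], [-2.6, 2.6]. Speed limits (rad/s): [2.22, 2.22, 2.79, 2.79, 3.14, 3.14, 3.14].

## Interface

Orientations are given as a unit quaternion [x, y, z, w].
In Python, from rig import robot, cams, spotter gives the robot as it stands.
- The arm moves only by the shell command python3 -m handwheel 'ROWS' [FORCE]. ROWS is JSON, a list that holds one entry, the list of rows, each a list of 7 numbers: the shift along the tool's x, y, z each as a share of 20 cm, from -1 to 1, then the turn, a rotation vector about the tool's x, y, z each as a share of 60 degrees, from -1 to 1, then the opening, from -1 (shut) to 1 (fully open). A call has 1 to 20 rows; each row is the pose to reach, as a shift and turn from the pose commanded when the call began, along the tool's axes at that moment; what a row does not reach only later rows make up. A row lasts 1/10 s, in which the tool goes at most 50 mm and 8.59 degrees, less where a joint would pass 70% of its speed; a pose out of reach is approached as far as the arm can. A call with a number of a shift or a turn outside -1 to 1 is refused whole. A call with a gripper value outside its range is refused whole. The fingers move at their own pace and stop on an object; FORCE is the grip in N (left out, the last holds). Time passes only in rows, so rows that repeat a pose let the fingers close. It gives the time, the measured TCP pose, the force, the opening and the grip force at its end, in the units of the state.
- robot.get_obs(): the state, without advancing time (a new reading comes with each control period).
- cams.snapshot(name): name is "scene" or "top" or "wrist"; returns the picture (400x640x3 uint8, red, green, blue); there is no depth.
- cams.camera_info(name): a dict with "fx", "fy", "cx", "cy" (pixels), "k1" (the pictures are not rectified: a ray, as slopes to the right and down, at radius r is drawn at 1 + k1 r^2 times it, then the intrinsics apply), "extrinsics" (4x4, takes a point from camera to world coordinates). Camera axes: x right, y down, z forward; pixel columns grow to the right and rows downward; lengths in m; the calibration is good to about 2 mm. A picture is of the moment at which its call begins: read the wrist's pose just before it. camera_info takes no time and is no camera call; for the wrist camera it gives the pose at the moment of the call.
- robot.job_done(): hands the job in; it is judged then, once.
Trained networks look in the newest picture that a camera, given by its name, has taken for a name from the list of things; names that differ only in an ending like _2 or _b are one class to them, and where a whole thing is asked for, a point or a joint stands for the part that bears it (a point fixed in the world has none). Each returns a list of dicts, best first, with "p" (0 to 1); they miss things now and then, are a little off and sometimes report something else, mostly with a low value. They report only what shows in the picture. A call takes as long as a camera call.
- spotter.silhouettes(camera, query): "region" (400x640 bool, what is visible of it).
- spotter.pinpoint(camera, query): "xyz" ([x, y, z] in m, in world coordinates, good to about 4 mm: a listed point, or the origin of a listed thing).
The state is a dict: "clock": time; "q": joint angles; "joint_vel": joint speeds; "effort": joint torques, N m; "tcp_pos": TCP position; "tool_rot": TCP orientation; "contact_force": force on the tool from outside, world axes, zero at the start; "torque": the same for the moment, N m; "finger_gap": finger opening in m; "gripper_force": force on a finger pad.
Only numpy, scipy, OpenCV 4.12 (cv2) and the standard library are available. Lean on these libraries where they do the work, as an engineer would, in place of code of your own. Each camera call takes 0.05 s, during which the arm holds its last target. There are 200 camera calls.

## Task

Turn the circuit board over in its swivel holder so that its solder side faces up and is locked there: tip the index latch on the left post right back towards you, out of the notched wheel; push the board's frame round through its half turn to the stop (far rail down, near rail up and over, away from you); then tip the latch over again so that its tooth drops fully into the notch. Use only pushes of the fingertips on the latch and on the frame's rails: grip nothing, do not lift or shove the holder along the bench, do not press on the board itself, and leave the things lying around it alone.

Things in the scene. Friction and masses are not known exactly. Their poses are not given: they have to be found in the camera images.
- holder: swivel circuit-board holder, about 2.5 kg, loose on rubber feet; pushes of a few newtons do not slide it. Origin: bench level, midway between its two grey posts (at y = +/-92 mm, 12 mm thick, 46 mm along x, 118 mm high). x points away from the robot (across the rails), y to the left along the axle, z up. Feet 170 mm long in x. The axle is 95 mm above the origin
- wheel (a point): centre of the steel index wheel on the axle, outside the left post (holder y = +106 mm, z = 95 mm): radius 30 mm, 9 mm thick, turns with the frame; one notch is at its top at the start, the other comes to the top after the half turn
- frame (a joint): turning angle of the board's frame about the axle, rad. 0 = flat, components up (start); grows as the far rail goes down and the near rail comes up and over; pi = flat, solder side up. Rubber stops at 0 and pi. Friction of 0.045 N m (under 1 N at a rail) holds it wherever it is left. Locked while the latch's tooth is in a notch
- latch (a joint): angle of the steel latch about its pivot, rad. 0 = tooth fully in the notch (start); grows as it tips up and back towards the robot; 1.22 = right back on its stop. It is top-heavy and falls by its own weight: right back from above about 0.75, home from below about 0.55. It reads about 0.24 if the tooth only stands on the wheel's rim
- latch_pivot (a point): pivot of the latch, axis along holder y, at holder x = -35, y = +106, z = 121 mm, on a bracket of the left post
- latch_tab (a point): upper part of the latch's dark thumb tab, where to push, 70 mm from the pivot: a plate 5 mm thick, 24 mm wide (along holder y), standing radially to the pivot, rounded top 86 mm from it. Home: this point at holder x = +2, z = 180 mm, leaning 32 deg away from the robot; right back: x = -78, z = 176 mm, leaning 38 deg towards it. The toothed arm beside its foot swings up to z = 163 mm
- rail_far (a point): middle of the rail that is far from the robot at the start: grey metal bar 18 mm wide, 10 mm thick, 156 mm long, this point (its centre) 60 mm from the axle and level with it. It goes down first and ends nearest the robot
- rail_near (a point): middle of the rail that is near the robot at the start: a bar like the other, this point 60 mm this side of the axle. It comes up and over and ends farthest from the robot
- circuit_board: small green circuit board, 46 x 62 mm, clamped between two dark cross bars in the middle of the frame and turning with it; components stand up to 10 mm above the frame's mid-plane at the start. Origin under its middle. Not to be pressed on
- flux_jar: round screw jar, 54 mm wide, 38 mm high, standing to the right of the holder; to be left alone
- oil_bottle: small nozzle bottle, 29 mm wide, 82 mm high, standing to the right of the holder; to be left alone
- tweezers: steel tweezers, 125 mm long, lying flat in front of the holder; to be left alone
- cutters: side cutters with two plastic-coated handles, 132 mm long, lying flat in front of the holder; to be left alone

How it is judged:
By the outcome, as a careful person would: the job done as asked, in the order asked, and still so for the second after the job is handed in, with the robot touching nothing.
It also fails if it takes over 53 s, if anything falls off the work surface, if the arm or the gripper's body presses on something with over 40 N, if the wrist force passes 120 N, or if a joint passes its speed limit or range.

## Working session

There is one attempt and no reset: what is moved stays moved. The work goes in short steps, Python scripts to look and compute and a shell command to move; the robot and the scene stay as the last step left them, time stands still between calls to the robot, and variables do not carry over. Pictures are saved under pics/ and viewed, at most 10 in all, crops included, and the job is handed in when it is done.

```bash
mkdir -p pics; ls; python3 - <<'E'
from rig import robot,cams,spotter
import cv2,numpy as np
for c in ["scene","top"]:
    im=cams.snapshot(c); cv2.imwrite(f"pics/{c}0.png",im[:,:,::-1])
    for q in ["holder","wheel","latch_pivot","latch_tab","rail_far","rail_near","circuit_board","flux_jar","oil_bottle"]:
        r=spotter.pinpoint(c,q); print(c,q,[(np.round(x["xyz"],3).tolist(),round(x["p"],2)) for x in r[:2]])
o=robot.get_obs(); print(o["clock"],o["tcp_pos"],o["tool_rot"],o["finger_gap"],robot.tcp_to_grasp)
E
```

```text
pics
scene holder [([0.612, 0.051, -0.001], 0.91)]
scene wheel [([0.591, 0.161, 0.097], 0.68), ([0.48, -0.048, -0.002], 0.5)]
scene latch_pivot [([0.555, 0.151, 0.119], 0.69), ([0.694, -0.12, -0.001], 0.57)]
scene latch_tab [([0.594, 0.154, 0.179], 0.68)]
scene rail_far [([0.668, 0.059, 0.094], 0.86)]
scene rail_near [([0.552, 0.043, 0.098], 0.86), ([0.67, 0.063, 0.094], 0.45)]
scene circuit_board [([0.611, 0.051, 0.09], 0.59)]
scene flux_jar [([0.578, -0.127, -0.002], 0.82)]
scene oil_bottle [([0.577, -0.13, -0.003], 0.73), ([0.692, -0.118, 0.0], 0.69)]
top holder [([0.609, 0.052, 0.0], 0.86)]
top wheel [([0.593, 0.159, 0.096], 0.76)]
top latch_pivot [([0.556, 0.153, 0.122], 0.84)]
top latch_tab [([0.594, 0.157, 0.179], 0.65)]
top rail_far [([0.668, 0.062, 0.093], 0.67), ([0.61, 0.052, 0.089], 0.47)]
top rail_near [([0.55, 0.043, 0.098], 0.64)]
top circuit_board [([0.61, 0.054, 0.09], 0.82)]
top flux_jar [([0.581, -0.123, 0.003], 0.56)]
top oil_bottle [([0.694, -0.118, 0.002], 0.43)]
1.0 [0.24497046 0.57502222 0.19885189] [ 2.00036147e-01  9.79788516e-01  5.59672882e-05 -6.69760363e-06] 0.08536882601886922 0.0187
```

View pics/scene0.png

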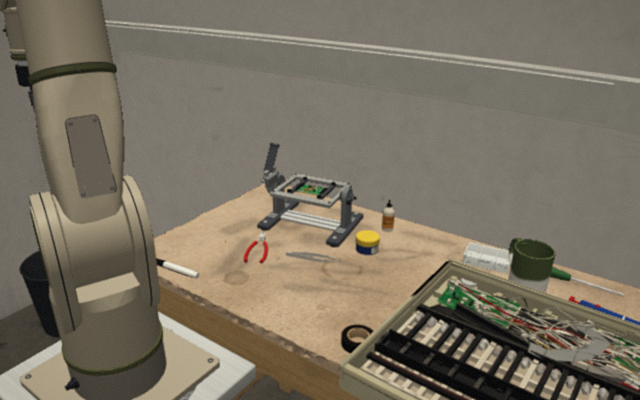

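View pics/top0.png

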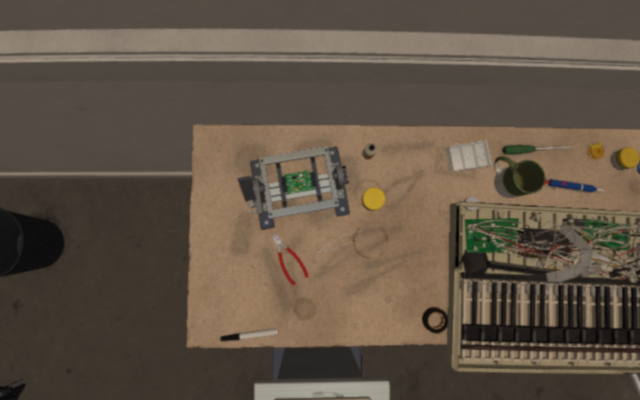

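The pictures show the holder at about (300,185) in the top view. It's yawed about 9°, with the latch on its left post (tab at (272,157) in the scene view), the jar and bottle to the right, and the cutters and tweezers in front. Next I'll fit the holder frame and write a helper for it.

```bash
cat > h.py <<'E'
import numpy as np, sys, json
from rig import robot,cams,spotter
from scipy.spatial.transform import Rotation as R
def hf():
    d=json.load(open('hf.json')); return np.array(d['o']),d['yaw']
def show(*targets):
    o,yaw=hf(); Rh=R.from_euler('z',yaw); s=robot.get_obs()
    p=np.array(s['tcp_pos']); T=R.from_quat(s['tool_rot'])
    print('t',round(s['clock'],2),'tcp_h mm',np.round(1e3*Rh.inv().apply(p-o),1),'F_h',np.round(Rh.inv().apply(s['contact_force']),1),'gap',round(s['finger_gap'],4))
    print('tool in holder\n',np.round((Rh.inv()*T).as_matrix(),3))
    goal=Rh*R.from_matrix([[-1,0,0],[0,1,0],[0,0,-1]])
    print('turn share',np.round((T.inv()*goal).as_rotvec()/np.radians(60),3))
    for t in targets: print(t,'->',np.round(T.inv().apply(o+Rh.apply(np.array(t)/1e3)-p)/0.2,3))
def pts(q,cs=("scene","top")):
    return [(np.round(r["xyz"],3).tolist(),round(r["p"],2)) for c in cs for r in spotter.pinpoint(c,q)[:1]]
E
python3 - <<'E'
from h import *
from scipy.optimize import least_squares
H={'holder':(0,0,0),'wheel':(0,106,95),'latch_pivot':(-35,106,121),'latch_tab':(2,106,180),'rail_far':(60,0,95),'rail_near':(-60,0,95)}
M={'holder':[(.612,.051),(.609,.052)],'wheel':[(.591,.161),(.593,.159)],'latch_pivot':[(.555,.151),(.556,.153)],'latch_tab':[(.594,.154),(.594,.157)],'rail_far':[(.668,.059),(.668,.062)],'rail_near':[(.552,.043),(.55,.043)]}
def res(p):
    c,s=np.cos(p[2]),np.sin(p[2]); 
    return np.concatenate([np.array([p[0]+c*H[k][0]/1e3-s*H[k][1]/1e3,p[1]+s*H[k][0]/1e3+c*H[k][1]/1e3])-m for k in M for m in M[k]])
r=least_squares(res,[.61,.05,.15]); print(r.x,np.round(r.fun*1e3,1))
json.dump({'o':[r.x[0],r.x[1],0],'yaw':r.x[2]},open('hf.json','w'))
show((50,106,260),(50,106,170))
E
```

```text
[0.60923956 0.05235736 0.16387546] [-2.8  1.4  0.2  0.4  0.9 -4.1 -1.1 -2.1  2.4  0.2  1.4 -1.8 -0.1  3.3
 -0.1  0.3  0.4  3.1  0.4  0.1 -2.  -0.4  0.  -0.4]
t 1.0 tcp_h mm [-274.1  575.1  198.9] F_h [-0.5  0.9 -0. ] gap 0.0854
tool in holder
 [[-0.844  0.537  0.   ]
 [ 0.537  0.844  0.   ]
 [ 0.     0.    -1.   ]]
turn share [ 0.    -0.    -0.541]
(50, 106, 260) -> [-2.626 -1.109 -0.306]
(50, 106, 170) -> [-2.626 -1.109  0.144]
```

```bash
python3 -m handwheel '[[[-0.2,-0.1,-0.15,0,0,-0.14,-1],[-0.4,-0.2,-0.31,0,0,-0.28,-1],[-0.65,-0.3,-0.31,0,0,-0.42,-1],[-0.85,-0.4,-0.31,0,0,-0.541,-1],[-1,-0.42,-0.31,0,0,-0.541,-1],[-1,-0.42,-0.31,0,0,-0.541,-1],[-1,-0.42,-0.31,0,0,-0.541,-1]]]'; python3 -c "
from h import *
show((50,106,260),(50,106,170))"
```

```text
clock: 1.7
tcp_pos: [0.3966, 0.4188, 0.2608]
tool_rot: [-0.081, 0.997, 0.0, -0.0]
contact_force: [-0.5, 0.5, -0.5]
finger_gap: -0.0002
gripper_force: 0.0
t 1.7 tcp_h mm [-150.   396.2  260.8] F_h [-0.4  0.6 -0.5] gap -0.0002
tool in holder
 [[-1.     0.002 -0.   ]
 [ 0.002  1.     0.   ]
 [ 0.     0.    -1.   ]]
turn share [ 0.    -0.    -0.002]
(50, 106, 260) -> [-1.003 -1.449  0.004]
(50, 106, 170) -> [-1.003 -1.449  0.454]
```

```bash
python3 -m handwheel '[[[-0.2,-0.2,0,0,0,0,-1],[-0.4,-0.4,0,0,0,0,-1],[-0.6,-0.6,0,0,0,0,-1],[-0.8,-0.8,0,0,0,0,-1],[-1,-1,0,0,0,0,-1],[-1,-1,0,0,0,0,-1],[-1,-1,0,0,0,0,-1]]]'; python3 -m handwheel '[[[0,-0.2,0,0,0,0,-1],[0,-0.45,0,0,0,0,-1],[0,-0.45,0.2,0,0,0,-1],[0,-0.45,0.44,0,0,0,-1],[0,-0.45,0.44,0,0,0,-1],[0,-0.45,0.44,0,0,0,-1]]]'; python3 -c "
from h import *
import cv2
show((50,106,172),(-40,106,172))
for c in ['scene','wrist']:
    im=cams.snapshot(c);print(c,pts('latch_tab',(c,)),pts('wheel',(c,)))
    if c=='scene': cv2.imwrite('pics/s1.png',cv2.resize(im[100:280,180:440,::-1],None,fx=3,fy=3))
"
```

```text
clock: 2.4
tcp_pos: [0.6286, 0.2512, 0.2596]
tool_rot: [-0.079, 0.997, -0.001, -0.0]
contact_force: [0.2, -0.1, -0.5]
finger_gap: -0.0001
gripper_force: 0.0
clock: 3.0
tcp_pos: [0.6399, 0.1678, 0.1734]
tool_rot: [-0.083, 0.997, 0.0, -0.001]
contact_force: [0.4, 0.2, 1.2]
finger_gap: 0.0003
gripper_force: 0.0
t 3.0 tcp_h mm [ 49.1 108.9 173.4] F_h [0.4 0.2 1.2] gap 0.0003
tool in holder
 [[-1.    -0.002 -0.001]
 [-0.002  1.     0.001]
 [ 0.001  0.001 -1.   ]]
turn share [ 0.001 -0.001  0.002]
(50, 106, 172) -> [-0.004 -0.015  0.007]
(-40, 106, 172) -> [ 0.446 -0.014  0.008]
scene [([0.595, 0.158, 0.177], 0.67)] [([0.592, 0.162, 0.098], 0.69)]
wrist [([0.59, 0.154, 0.175], 0.9)] []
```

View pics/s1.png

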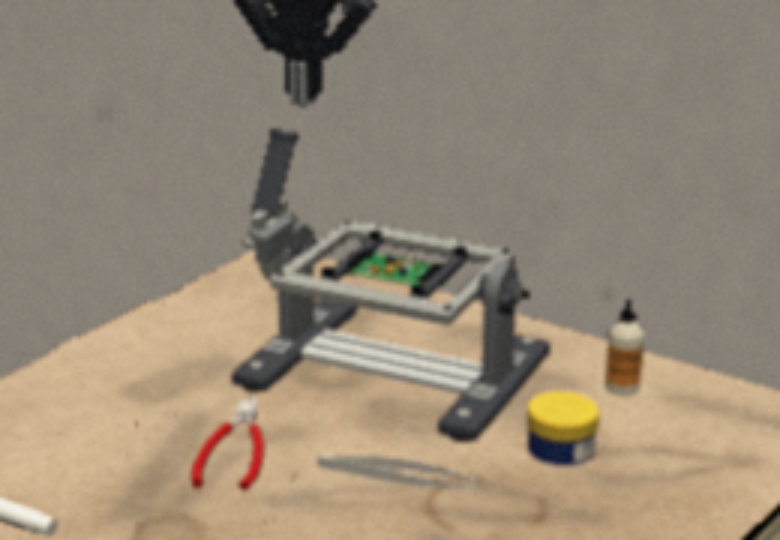

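```bash
python3 -m handwheel '[[[0.12,0,0.01,0,0,0,-1],[0.18,0,0.01,0,0,0,-1],[0.24,0,0.01,0,0,0,-1],[0.28,0,0.01,0,0,0,-1],[0.32,0,0.01,0,0,0,-1],[0.36,0,0.01,0,0,0,-1],[0.4,0,0.01,0,0,0,-1],[0.44,0,0.01,0,0,0,-1],[0.48,0,0.01,0,0,0,-1],[0.5,0,0.01,0,0,0,-1],[0.5,0,0.01,0,0,0,-1],[0.5,0,0.01,0,0,0,-1]]]'; python3 -c "
from h import *
import cv2
show((-40,106,172))
for c in ['scene','wrist']:
    im=cams.snapshot(c);print(c,pts('latch_tab',(c,)))
    if c=='scene': cv2.imwrite('pics/s2.png',cv2.resize(im[100:280,180:440,::-1],None,fx=3,fy=3))
o,y=hf();print(o+R.from_euler('z',y).apply([-.078,.106,.176]))
"
```

```text
clock: 4.5
tcp_pos: [0.5421, 0.1496, 0.1709]
tool_rot: [-0.082, 0.997, 0.0, 0.0]
contact_force: [-0.0, -0.1, 0.3]
finger_gap: -0.0001
gripper_force: 0.0
t 4.5 tcp_h mm [-50.3 106.9 170.9] F_h [-0.  -0.1  0.3] gap -0.0001
tool in holder
 [[-1.  0.  0.]
 [ 0.  1.  0.]
 [-0.  0. -1.]]
turn share [ 0.  0. -0.]
(-40, 106, 172) -> [-0.052 -0.004 -0.005]
scene [([0.596, 0.155, 0.18], 0.75)]
wrist [([0.59, 0.152, 0.175], 0.84)]
[0.51499141 0.14421206 0.176     ]
```

View pics/s2.png

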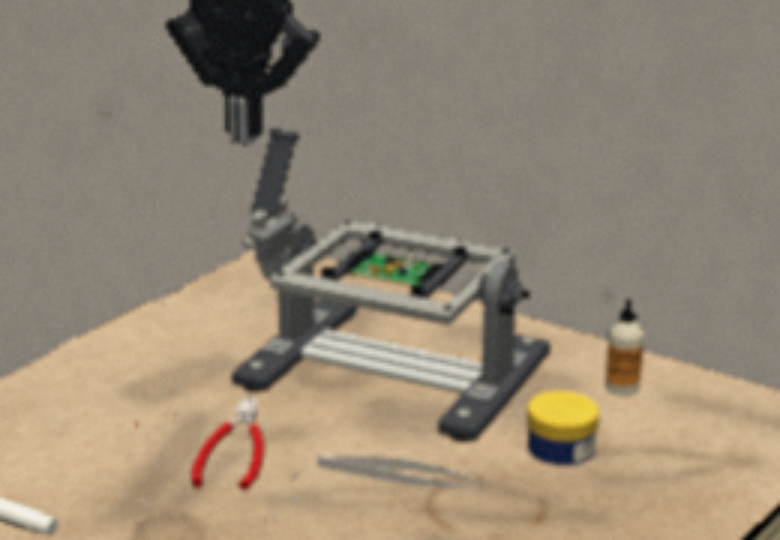

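```bash
python3 -c "
from h import *
import cv2
o,y=hf();Rh=R.from_euler('z',y)
for n in ['scene','top']:
    c=cams.camera_info(n);E=np.array(c['extrinsics']);print(n,'cam',E[:3,3].round(3))
    im=cams.snapshot(n)[:,:,::-1].copy()
    def pr(P):
        q=E[:3,:3].T@(np.array(P)-E[:3,3]);s=q[:2]/q[2];s=s*(1+c['k1']*(s@s));return np.array([c['fx']*s[0]+c['cx'],c['fy']*s[1]+c['cy']])
    P=[robot.get_obs()['tcp_pos']]+[o+Rh.apply(np.array(h)/1e3) for h in [(2,106,180),(10.6,106,194),(-35,106,121),(0,106,95),(60,0,95)]]
    u=[pr(p) for p in P]
    x0,y0,w,h=(180,100,260,180) if n=='scene' else (220,130,160,110)
    k=3 if n=='scene' else 5
    a=cv2.resize(im[y0:y0+h,x0:x0+w],None,fx=k,fy=k,interpolation=cv2.INTER_CUBIC)
    for i,v in enumerate(u):
        cv2.circle(a,tuple(((v-[x0,y0]+.5)*k).astype(int)),3,[(0,0,255),(255,0,0),(0,255,255),(255,0,255),(0,255,0),(255,255,0)][i],-1)
    cv2.imwrite('pics/p_'+n+'.png',a[:600,:800])
"
```

```text
scene cam [-0.335 -0.606  0.602]
top cam [0.469 0.03  0.962]
```

View pics/p_scene.png

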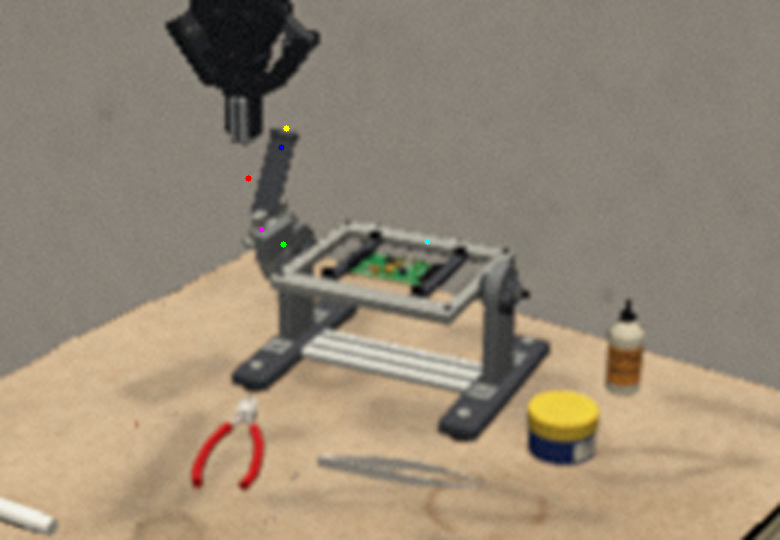

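View pics/p_top.png

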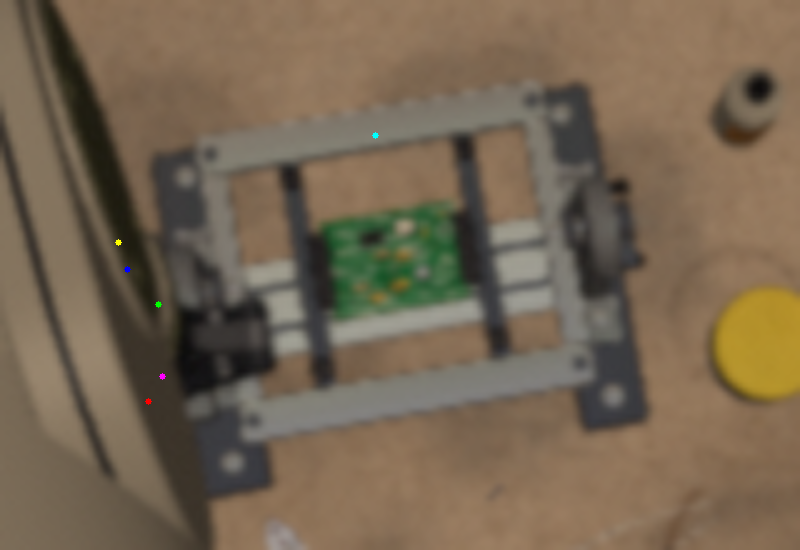

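The scene view shows the fingertip at crop (240,142), but the reported TCP projects to (248,178). The tab stands untouched at (280,150), so the fingertip isn't where I assumed. I'll check the wrist view.

```bash
python3 -c "
from h import *
import cv2
o,y=hf();Rh=R.from_euler('z',y)
s=robot.get_obs();T=R.from_quat(s['tool_rot']);p=np.array(s['tcp_pos'])
n='wrist'
c=cams.camera_info(n);E=np.array(c['extrinsics']);print(n,'cam rel tool',T.inv().apply(E[:3,3]-p).round(3),T.inv().apply(E[:3,2]).round(3), c['fx'])
im=cams.snapshot(n)[:,:,::-1].copy()
def pr(P):
    q=E[:3,:3].T@(np.array(P)-E[:3,3]);s=q[:2]/q[2];s=s*(1+c['k1']*(s@s));return np.array([c['fx']*s[0]+c['cx'],c['fy']*s[1]+c['cy']])
P=[p,p+T.apply([0,0,-.03])]+[o+Rh.apply(np.array(h)/1e3) for h in [(2,106,180),(10.6,106,194),(-35,106,121),(0,106,95),(60,0,95)]]
for q in P:
  print(pr(q).round()); cv2.circle(im,tuple(pr(q).astype(int)),4,(0,0,255) if q is P[0] else (255,255,0),-1)
cv2.imwrite('pics/w1.png',im)
print(s['q'].round(3),s['finger_gap'])
"
```

```text
wrist cam rel tool [ 0.073 -0.001 -0.175] [-0.284  0.001  0.959] 295.07525366336205
[321. 231.]
[321. 253.]
[320. 310.]
[320. 337.]
[320. 225.]
[320. 250.]
[213. 305.]
[-0.494  0.209  0.165  1.679 -0.036  1.257  1.413] -2.3250039088258603e-05
```

View pics/w1.png

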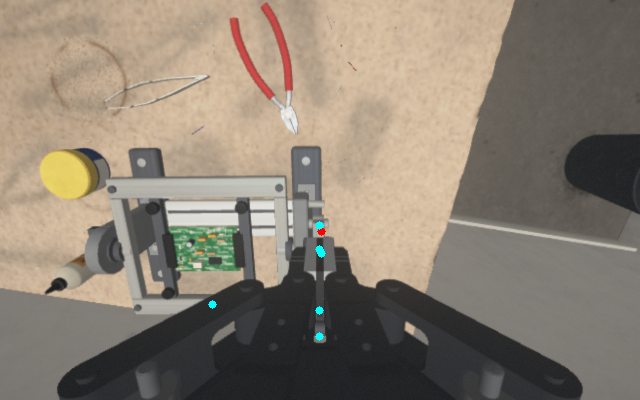

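Both views agree that the real fingertips end about 25 mm behind the reported TCP: wrist (319,248), where the TCP projects to (321,231). So the first pass went just over the tab. I'll go back over it and push lower.

```bash
python3 -m handwheel '[[[0,0,-0.15,0,0,0,-1],[-0.1,0,-0.15,0,0,0,-1],[-0.3,0,-0.15,0,0,0,-1],[-0.5,0,-0.15,0,0,0,-1],[-0.5,0,-0.1,0,0,0,-1],[-0.5,0,0.05,0,0,0,-1],[-0.5,0,0.13,0,0,0,-1],[-0.5,0,0.13,0,0,0,-1],[-0.5,0,0.13,0,0,0,-1]]]'; python3 -c "
from h import *
show((20,106,145))"
```

```text
clock: 5.75
tcp_pos: [0.6405, 0.1659, 0.1456]
tool_rot: [-0.082, 0.997, 0.0, 0.0]
contact_force: [1.3, 0.2, 0.5]
finger_gap: -0.0001
gripper_force: 0.0
t 5.75 tcp_h mm [ 49.4 106.9 145.6] F_h [ 1.3 -0.   0.5] gap -0.0001
tool in holder
 [[-1.  0.  0.]
 [ 0.  1.  0.]
 [-0.  0. -1.]]
turn share [ 0.  0. -0.]
(20, 106, 145) -> [ 0.147 -0.004  0.003]
```

```bash
python3 -m handwheel '[[[0.12,0,0,0,0,0,-1],[0.16,0,0,0,0,0,-1],[0.19,0,0,0,0,0,-1],[0.22,0,0,0,0,0,-1],[0.24,0,0,0,0,0,-1]]]'; python3 -c "
from h import *
show((20,106,145)); cams.snapshot('wrist');print(pts('latch_tab',('wrist',)))"
```

```text
clock: 6.25
tcp_pos: [0.5933, 0.1581, 0.1453]
tool_rot: [-0.082, 0.997, 0.0, 0.0]
contact_force: [0.5, -0.5, -0.3]
finger_gap: -0.0
gripper_force: 0.1
t 6.25 tcp_h mm [  1.5 106.9 145.3] F_h [ 0.4 -0.6 -0.3] gap -0.0
tool in holder
 [[-1.     0.     0.001]
 [ 0.     1.     0.   ]
 [-0.001  0.    -1.   ]]
turn share [ 0.     0.001 -0.   ]
(20, 106, 145) -> [-0.092 -0.004  0.001]
[([0.572, 0.15, 0.186], 0.95)]
```

```bash
python3 -m handwheel '[[[0.03,0,0,0,0,0,-1],[0.06,0,0,0,0,0,-1],[0.09,0,0,0,0,0,-1],[0.12,0,0,0,0,0,-1],[0.15,0,0,0,0,0,-1],[0.18,0,0,0,0,0,-1],[0.21,0,0,0,0,0,-1],[0.23,0,0,0,0,0,-1],[0.23,0,0,0,0,0,-1],[0.23,0,0,0,0,0,-1],[0.23,0,0,0,0,0,-1]]]'; python3 -c "
from h import *
show((50,106,240),(75,0,240)); cams.snapshot('wrist');cams.snapshot('scene');print(pts('latch_tab',('wrist','scene')))"
```

```text
clock: 7.45
tcp_pos: [0.5481, 0.1505, 0.1448]
tool_rot: [-0.082, 0.997, 0.0, 0.0]
contact_force: [-0.3, 0.6, -0.4]
finger_gap: 0.0002
gripper_force: 0.0
t 7.45 tcp_h mm [-44.3 106.8 144.8] F_h [-0.2  0.6 -0.4] gap 0.0002
tool in holder
 [[-1.  0.  0.]
 [ 0.  1.  0.]
 [-0.  0. -1.]]
turn share [ 0.  0. -0.]
(50, 106, 240) -> [-0.472 -0.004 -0.476]
(75, 0, 240) -> [-0.597 -0.534 -0.476]
[([0.511, 0.142, 0.17], 0.97), ([0.515, 0.144, 0.174], 0.78)]
```

```bash
python3 -m handwheel '[[[0,0,-0.2,0,0,0,-1],[-0.05,0,-0.3,0,0,0,-1],[-0.2,-0.17,-0.3,0,0,0,-1],[-0.38,-0.35,-0.3,0,0,0,-1],[-0.55,-0.53,-0.3,0,0,0,-1],[-0.55,-0.53,-0.1,0,0,0,-1],[-0.55,-0.53,0.1,0,0,0,-1],[-0.55,-0.53,0.27,0,0,0,-1],[-0.55,-0.53,0.27,0,0,0,-1],[-0.55,-0.53,0.27,0,0,0,-1]]]'; python3 -c "
from h import *
show((66,0,90),(64,0,50),(60,0,23)); cams.snapshot('wrist');cams.snapshot('scene');print(pts('latch_tab',('scene',)),pts('rail_far'),pts('rail_near'))
import cv2
cv2.imwrite('pics/s3.png',cv2.resize(cams.snapshot('scene')[100:280,180:440,::-1],None,fx=3,fy=3))"
```

```text
clock: 8.65
tcp_pos: [0.6739, 0.0639, 0.0915]
tool_rot: [-0.082, 0.997, -0.0, -0.0]
contact_force: [-0.4, -0.2, 0.8]
finger_gap: 0.0002
gripper_force: 0.0
t 8.65 tcp_h mm [65.6  0.8 91.5] F_h [-0.4 -0.2  0.8] gap 0.0002
tool in holder
 [[-1.  0. -0.]
 [ 0.  1. -0.]
 [ 0. -0. -1.]]
turn share [-0. -0. -0.]
(66, 0, 90) -> [-0.002 -0.004  0.008]
(64, 0, 50) -> [ 0.008 -0.004  0.208]
(60, 0, 23) -> [ 0.028 -0.004  0.343]
[([0.514, 0.141, 0.177], 0.67)] [([0.668, 0.061, 0.095], 0.87), ([0.671, 0.064, 0.097], 0.88)] [([0.552, 0.042, 0.098], 0.62), ([0.55, 0.042, 0.097], 0.87)]
```

View pics/s3.png

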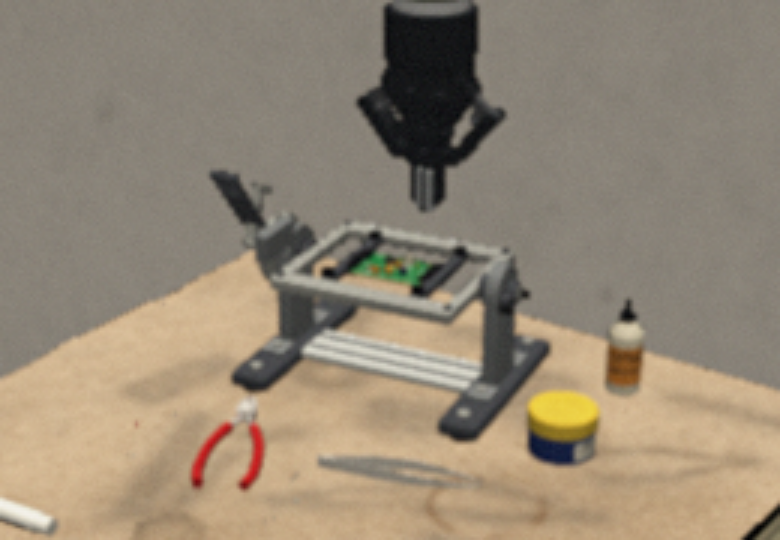

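The latch is right back, with its tab at (235,195), and the fingertip at (425,208) is just above the middle of the far rail. Next I press it down.

```bash
python3 -m handwheel '[[[0,0,0.08,0,0,0,-1],[0,0,0.12,0,0,0,-1],[0,0,0.16,0,0,0,-1],[0.01,0,0.2,0,0,0,-1],[0.01,0,0.23,0,0,0,-1],[0.02,0,0.26,0,0,0,-1],[0.02,0,0.29,0,0,0,-1],[0.03,0,0.32,0,0,0,-1],[0.03,0,0.34,0,0,0,-1],[0.03,0,0.34,0,0,0,-1]]]'; python3 -c "
from h import *
show((60,0,23)); cams.snapshot('top');cams.snapshot('scene');print(pts('latch_tab',('scene',)),pts('rail_far'),pts('rail_near'))
o,y=hf()
for q in ('rail_far','rail_near'):
  for x,_ in pts(q):print(q,(R.from_euler('z',y).inv().apply(np.array(x)-o)*1e3).round())"
```

```text
clock: 10.05
tcp_pos: [0.6674, 0.0628, 0.0221]
tool_rot: [-0.082, 0.997, -0.0, -0.0]
contact_force: [0.0, -0.4, -0.6]
finger_gap: -0.0004
gripper_force: 0.0
t 10.05 tcp_h mm [59.1  0.8 22.1] F_h [-0.  -0.4 -0.6] gap -0.0004
tool in holder
 [[-1.     0.    -0.001]
 [ 0.     1.     0.   ]
 [ 0.001  0.    -1.   ]]
turn share [ 0.    -0.001 -0.   ]
(60, 0, 23) -> [-0.005 -0.004 -0.005]
[([0.517, 0.144, 0.178], 0.56)] [([0.652, 0.054, 0.052], 0.8)] [([0.57, 0.046, 0.138], 0.77)]
rail_far [42. -5. 52.]
rail_near [-40.   0. 138.]
```

The far rail is down at φ≈47° and the near rail is up at holder (-40, 138). I'll go round to the near side now.

```bash
python3 -m handwheel '[[[0,0,-0.2,0,0,0,-1],[0,0,-0.45,0,0,0,-1],[0,0,-0.7,0,0,0,-1],[0.1,0,-0.8,0,0,0,-1],[0.3,0,-0.8,0,0,0,-1],[0.55,0,-0.8,0,0,0,-1],[0.74,0,-0.8,0,0,0,-1],[0.74,0,-0.8,0,0,0,-1],[0.74,0,-0.6,0,0,0,-1],[0.74,0,-0.45,0,0,0,-1],[0.74,0,-0.45,0,0,0,-1],[0.74,0,-0.45,0,0,0,-1]]]'; python3 -c "
from h import *
show(*[(x,0,z) for x,z in [(-57,114),(-39,126),(-18,132),(4,130),(24,120),(39,105),(47,90),(57,73)]]); cams.snapshot('top');cams.snapshot('scene')
o,y=hf()
for q in ('rail_far','rail_near','latch_tab'):
  for x,_ in pts(q):print(q,(R.from_euler('z',y).inv().apply(np.array(x)-o)*1e3).round())"
```

```text
clock: 11.8
tcp_pos: [0.5222, 0.0388, 0.1135]
tool_rot: [-0.082, 0.997, -0.0, -0.0]
contact_force: [-0.2, -0.1, 0.9]
finger_gap: -0.0
gripper_force: 0.0
t 11.8 tcp_h mm [-88.1   0.8 113.5] F_h [-0.2 -0.   0.9] gap -0.0
tool in holder
 [[-1.  0. -0.]
 [ 0.  1. -0.]
 [ 0. -0. -1.]]
turn share [-0. -0. -0.]
(-57, 0, 114) -> [-0.155 -0.004 -0.003]
(-39, 0, 126) -> [-0.245 -0.004 -0.063]
(-18, 0, 132) -> [-0.35  -0.004 -0.093]
(4, 0, 130) -> [-0.46  -0.004 -0.083]
(24, 0, 120) -> [-0.56  -0.004 -0.033]
(39, 0, 105) -> [-0.635 -0.004  0.042]
(47, 0, 90) -> [-0.675 -0.004  0.117]
(57, 0, 73) -> [-0.725 -0.004  0.202]
rail_far [42. -0. 55.]
rail_near [-40.   1. 139.]
latch_tab [-78. 104. 172.]
latch_tab [-78. 105. 173.]
```

Push gradually, at first only to about 95°.

```bash
python3 -m handwheel '[[[-0.1,0,0,0,0,0,-1],[-0.15,0,0,0,0,0,-1],[-0.19,0,-0.02,0,0,0,-1],[-0.23,0,-0.05,0,0,0,-1],[-0.27,0,-0.07,0,0,0,-1],[-0.31,0,-0.08,0,0,0,-1],[-0.35,0,-0.09,0,0,0,-1],[-0.39,0,-0.09,0,0,0,-1],[-0.39,0,-0.09,0,0,0,-1]]]'; python3 -c "
from h import *
show((4,0,130),(24,0,120),(39,0,105),(47,0,90),(57,0,73)); cams.snapshot('top');cams.snapshot('scene')
o,y=hf()
for q in ('rail_far','rail_near','latch_tab'):
  for x,_ in pts(q):print(q,(R.from_euler('z',y).inv().apply(np.array(x)-o)*1e3).round())
import cv2
cv2.imwrite('pics/s4.png',cv2.resize(cams.snapshot('scene')[100:280,180:440,::-1],None,fx=3,fy=3))"
```

```text
clock: 13.1
tcp_pos: [0.5995, 0.0517, 0.1305]
tool_rot: [-0.082, 0.997, -0.0, -0.0]
contact_force: [-0.1, -0.3, 0.2]
finger_gap: -0.0002
gripper_force: 0.0
t 13.1 tcp_h mm [ -9.8   0.9 130.5] F_h [-0.2 -0.3  0.2] gap -0.0002
tool in holder
 [[-1.  0. -0.]
 [ 0.  1. -0.]
 [ 0. -0. -1.]]
turn share [-0. -0. -0.]
(4, 0, 130) -> [-0.069 -0.005  0.003]
(24, 0, 120) -> [-0.169 -0.005  0.053]
(39, 0, 105) -> [-0.244 -0.005  0.128]
(47, 0, 90) -> [-0.284 -0.005  0.203]
(57, 0, 73) -> [-0.334 -0.005  0.288]
rail_near [-37.   3. 140.]
latch_tab [-76. 103. 175.]
latch_tab [-80. 105. 176.]
```

View pics/s4.png

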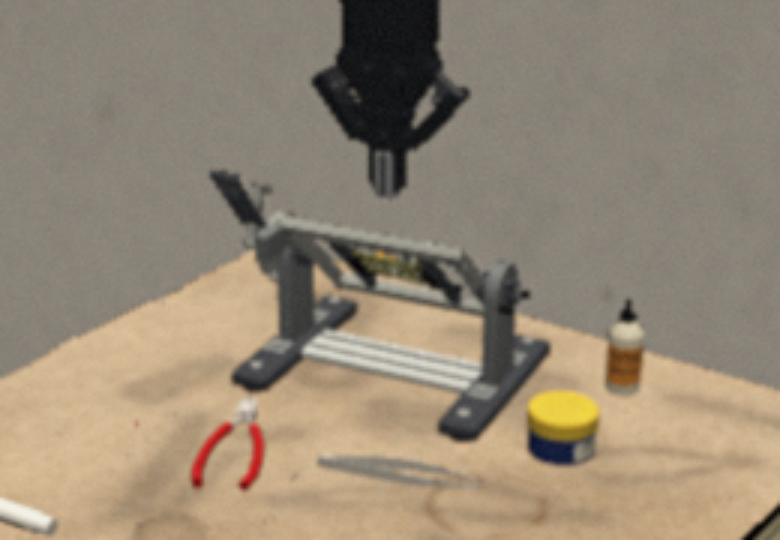

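The finger at (387,195) passed just above the rail, whose top edge is at about (380,235). The tips must be about 32 mm short of the TCP. I'll go back over and push lower.

```bash
python3 -m handwheel '[[[0,0,-0.15,0,0,0,-1],[0.2,0,-0.15,0,0,0,-1],[0.39,0,-0.15,0,0,0,-1],[0.39,0,0,0,0,0,-1],[0.39,0,0.15,0,0,0,-1],[0.39,0,0.15,0,0,0,-1],[0.32,0,0.15,0,0,0,-1],[0.28,0,0.15,0,0,0,-1],[0.25,0,0.15,0,0,0,-1],[0.22,0,0.13,0,0,0,-1],[0.2,0,0.11,0,0,0,-1],[0.17,0,0.09,0,0,0,-1],[0.15,0,0.07,0,0,0,-1],[0.12,0,0.06,0,0,0,-1],[0.12,0,0.06,0,0,0,-1]]]'; python3 -c "
from h import *
show((-18,0,126),(4,0,124)); cams.snapshot('top');cams.snapshot('scene')
o,y=hf()
for q in ('rail_far','rail_near','latch_tab'):
  for x,_ in pts(q):print(q,(R.from_euler('z',y).inv().apply(np.array(x)-o)*1e3).round())
"
```

```text
clock: 15.05
tcp_pos: [0.5761, 0.0478, 0.1193]
tool_rot: [-0.082, 0.997, 0.0, 0.001]
contact_force: [0.9, -0.4, -0.2]
finger_gap: 0.0
gripper_force: 0.0
t 15.05 tcp_h mm [-33.5   0.9 119.3] F_h [ 0.8 -0.5 -0.2] gap 0.0
tool in holder
 [[-1.    -0.     0.001]
 [-0.     1.     0.   ]
 [-0.001  0.    -1.   ]]
turn share [0.    0.001 0.   ]
(-18, 0, 126) -> [-0.077 -0.004 -0.033]
(4, 0, 124) -> [-0.187 -0.004 -0.023]
rail_far [16. -2. 37.]
rail_near [-11.   0. 157.]
latch_tab [-160.   57.    0.]
latch_tab [-77. 106. 174.]
```

```bash
python3 -m handwheel '[[[-0.05,0,-0.02,0,0,0,-1],[-0.08,0,-0.03,0,0,0,-1],[-0.13,0,-0.03,0,0,0,-1],[-0.19,0,-0.02,0,0,0,-1],[-0.24,0,0,0,0,0,-1],[-0.29,0,0.03,0,0,0,-1],[-0.33,0,0.06,0,0,0,-1],[-0.36,0,0.1,0,0,0,-1],[-0.36,0,0.1,0,0,0,-1]]]'; python3 -c "
from h import *
show((47,0,84),(57,0,67)); cams.snapshot('top');cams.snapshot('scene')
o,y=hf()
for q in ('rail_far','rail_near','latch_tab'):
  for x,_ in pts(q):print(q,(R.from_euler('z',y).inv().apply(np.array(x)-o)*1e3).round())
"
```

```text
clock: 16.35
tcp_pos: [0.6458, 0.0593, 0.0968]
tool_rot: [-0.082, 0.997, -0.0, -0.001]
contact_force: [-0.0, -0.1, 0.5]
finger_gap: 0.0002
gripper_force: 0.0
t 16.35 tcp_h mm [37.2  0.9 96.8] F_h [-0.  -0.1  0.5] gap 0.0002
tool in holder
 [[-1.     0.    -0.002]
 [ 0.     1.    -0.   ]
 [ 0.002 -0.    -1.   ]]
turn share [-0.    -0.002 -0.   ]
(47, 0, 84) -> [-0.049 -0.004  0.064]
(57, 0, 67) -> [-0.1   -0.004  0.149]
rail_far [-49.  -1.  62.]
rail_far [-36. 108. 124.]
rail_near [ 54.   3. 129.]
rail_near [-36. 108. 122.]
latch_tab [-74. 105. 176.]
latch_tab [-78. 104. 173.]
```

```bash
python3 -m handwheel '[[[-0.04,0,0.04,0,0,0,-1],[-0.07,0,0.07,0,0,0,-1],[-0.09,0,0.1,0,0,0,-1],[-0.1,0,0.12,0,0,0,-1],[-0.11,0,0.14,0,0,0,-1],[-0.11,0,0.15,0,0,0,-1],[-0.11,0,0.15,0,0,0,-1]]]'; python3 -c "
from h import *
show((58,0,60)); cams.snapshot('top');cams.snapshot('scene')
o,y=hf()
for q in ('rail_far','rail_near','latch_tab'):
  for x,_ in pts(q):print(q,(R.from_euler('z',y).inv().apply(np.array(x)-o)*1e3).round())
"
```

```text
clock: 17.45
tcp_pos: [0.6677, 0.0628, 0.0685]
tool_rot: [-0.082, 0.997, 0.0, -0.0]
contact_force: [-0.3, 0.7, -0.1]
finger_gap: 0.0003
gripper_force: 0.0
t 17.45 tcp_h mm [59.4  0.8 68.5] F_h [-0.2  0.8 -0.1] gap 0.0003
tool in holder
 [[-1.  0. -0.]
 [ 0.  1.  0.]
 [ 0.  0. -1.]]
turn share [ 0. -0. -0.]
(58, 0, 60) -> [ 0.007 -0.004  0.042]
rail_far [-60.   0.  92.]
rail_near [62.  5. 98.]
latch_tab [-79. 103. 172.]
latch_tab [-80. 104. 174.]
```

Nearly there, but no stop force yet. I'll lower it in small steps until it pushes back.

```bash
python3 -m handwheel '[[[0,0,0.01,0,0,0,-1],[0,0,0.015,0,0,0,-1],[0,0,0.02,0,0,0,-1],[0,0,0.02,0,0,0,-1]]]'; python3 -m handwheel '[[[0,0,0.01,0,0,0,-1],[0,0,0.015,0,0,0,-1],[0,0,0.015,0,0,0,-1]]]'
```

```text
clock: 18.25
tcp_pos: [0.6682, 0.063, 0.0675]
tool_rot: [-0.082, 0.997, 0.0, 0.001]
contact_force: [-10.2, -1.8, 20.9]
finger_gap: -0.0001
gripper_force: 10.0
clock: 18.55
tcp_pos: [0.6684, 0.063, 0.0672]
tool_rot: [-0.082, 0.997, 0.001, 0.001]
contact_force: [-20.2, -2.3, 39.8]
finger_gap: 0.0003
gripper_force: 20.1
```

The stop is reached, with more force than I wanted. I'll back off straight up and check.

```bash
python3 -m handwheel '[[[0,0,-0.1,0,0,0,-1],[0,0,-0.3,0,0,0,-1],[0,0,-0.5,0,0,0,-1],[0,0,-0.7,0,0,0,-1],[0.1,0,-0.75,0,0,0,-1],[0.1,0,-0.75,0,0,0,-1],[0.1,0,-0.75,0,0,0,-1]]]'; python3 -c "
from h import *
show((-130,106,215),(-130,106,140)); cams.snapshot('top');cams.snapshot('scene')
o,y=hf()
for q in ('holder','wheel','latch_pivot','rail_far','rail_near','latch_tab','circuit_board'):
  for x,_ in pts(q):print(q,(R.from_euler('z',y).inv().apply(np.array(x)-o)*1e3).round())
import cv2
cv2.imwrite('pics/s5.png',cv2.resize(cams.snapshot('scene')[100:280,180:440,::-1],None,fx=3,fy=3))"
```

```text
clock: 19.25
tcp_pos: [0.6479, 0.0597, 0.2116]
tool_rot: [-0.082, 0.997, 0.0, 0.0]
contact_force: [-0.6, -0.4, -0.9]
finger_gap: -0.0001
gripper_force: 0.0
t 19.25 tcp_h mm [ 39.4   0.9 211.6] F_h [-0.6 -0.3 -0.9] gap -0.0001
tool in holder
 [[-1.  0.  0.]
 [ 0.  1.  0.]
 [-0.  0. -1.]]
turn share [ 0.  0. -0.]
(-130, 106, 215) -> [ 0.847  0.525 -0.017]
(-130, 106, 140) -> [0.847 0.525 0.358]
holder [ 3. -1. -2.]
wheel [  2. 109.  96.]
latch_pivot [-36. 106. 117.]
rail_far [-58.  -3.  92.]
rail_near [62.  4. 98.]
rail_near [  56. -183.    1.]
latch_tab [-79. 102. 175.]
circuit_board [ 3. -1. 98.]
```

View pics/s5.png

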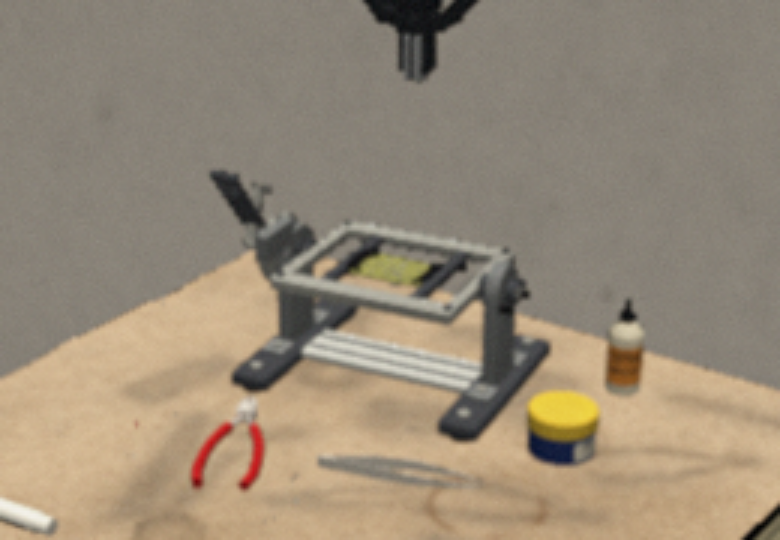

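The frame lies flat with the solder side up (yellow-green board at (395,268)), the holder hasn't moved, and the latch is still back at (235,195). Next I go to the near side of the tab.

```bash
python3 -m handwheel '[[[0.2,0.1,-0.02,0,0,0,-1],[0.4,0.2,-0.02,0,0,0,-1],[0.6,0.35,-0.02,0,0,0,-1],[0.75,0.5,-0.02,0,0,0,-1],[0.87,0.525,-0.02,0,0,0,-1],[0.87,0.525,0.1,0,0,0,-1],[0.87,0.525,0.25,0,0,0,-1],[0.87,0.525,0.36,0,0,0,-1],[0.87,0.525,0.36,0,0,0,-1],[0.87,0.525,0.36,0,0,0,-1]]]'; python3 -c "
from h import *
show((-80,106,140),(-20,106,140)); cams.snapshot('wrist');print(pts('latch_tab',('wrist',)))"
```

```text
clock: 21.1
tcp_pos: [0.4595, 0.1348, 0.1405]
tool_rot: [-0.082, 0.997, 0.0, 0.0]
contact_force: [0.6, 0.4, 0.5]
finger_gap: -0.0001
gripper_force: 0.0
t 21.1 tcp_h mm [-134.3  105.8  140.5] F_h [0.6 0.3 0.5] gap -0.0001
tool in holder
 [[-1.  0.  0.]
 [ 0.  1.  0.]
 [-0.  0. -1.]]
turn share [ 0.  0. -0.]
(-80, 106, 140) -> [-0.271  0.001  0.003]
(-20, 106, 140) -> [-0.571  0.001  0.003]
[([0.513, 0.139, 0.173], 0.69)]
```

```bash
python3 -m handwheel '[[[-0.1,0,0,0,0,0,-1],[-0.14,0,0,0,0,0,-1],[-0.18,0,0,0,0,0,-1],[-0.22,0,0,0,0,0,-1],[-0.26,0,0,0,0,0,-1],[-0.3,0,0,0,0,0,-1],[-0.34,0,0,0,0,0,-1],[-0.38,0,0,0,0,0,-1],[-0.41,0,0,0,0,0,-1],[-0.44,0,0,0,0,0,-1],[-0.47,0,0,0,0,0,-1],[-0.47,0,0,0,0,0,-1],[-0.47,0,0,0,0,0,-1],[-0.47,0,0,0,0,0,-1]]]'; python3 -c "
from h import *
show((-20,106,140)); cams.snapshot('wrist');cams.snapshot('scene')
o,y=hf()
for x,_ in pts('latch_tab',('scene','wrist')): print((R.from_euler('z',y).inv().apply(np.array(x)-o)*1e3).round())"
```

```text
clock: 22.6
tcp_pos: [0.5518, 0.1501, 0.1398]
tool_rot: [-0.082, 0.997, 0.0, -0.0]
contact_force: [0.1, 0.7, 0.1]
finger_gap: 0.0
gripper_force: 0.0
t 22.6 tcp_h mm [-40.7 105.9 139.8] F_h [0.2 0.7 0.1] gap 0.0
tool in holder
 [[-1.  0. -0.]
 [ 0.  1.  0.]
 [ 0.  0. -1.]]
turn share [ 0. -0. -0.]
(-20, 106, 140) -> [-0.104  0.001 -0.001]
[ -0. 104. 179.]
[ -1. 103. 175.]
```

The tab has dropped to its home position. A gentle nudge will confirm it's seated.

```bash
python3 -m handwheel '[[[-0.05,0,0,0,0,0,-1],[-0.08,0,0,0,0,0,-1],[-0.08,0,0,0,0,0,-1]]]'; python3 -m handwheel '[[[-0.01,0,0,0,0,0,-1],[-0.01,0,0,0,0,0,-1]]]'; python3 -c "
from h import *
show(); cams.snapshot('wrist');cams.snapshot('scene')
o,y=hf()
for x,_ in pts('latch_tab',('scene','wrist')): print((R.from_euler('z',y).inv().apply(np.array(x)-o)*1e3).round())"
```

```text
clock: 23.1
tcp_pos: [0.5687, 0.1528, 0.1397]
tool_rot: [-0.082, 0.997, -0.0, 0.0]
contact_force: [-0.4, 0.5, 0.1]
finger_gap: 0.0001
gripper_force: 0.0
clock: 23.3
tcp_pos: [0.5699, 0.1531, 0.1397]
tool_rot: [-0.082, 0.997, 0.0, -0.0]
contact_force: [-0.5, -0.6, -0.6]
finger_gap: 0.0
gripper_force: 0.0
t 23.3 tcp_h mm [-22.4 105.8 139.7] F_h [-0.6 -0.5 -0.6] gap 0.0
tool in holder
 [[-1.  0. -0.]
 [ 0.  1.  0.]
 [ 0.  0. -1.]]
turn share [ 0. -0. -0.]
[  2. 107. 180.]
[-34. 108. 123.]
```

```bash
python3 -m handwheel '[[[-0.01,0,0,0,0,0,-1],[-0.01,0,0,0,0,0,-1]]]'|grep -E 'tcp_pos|contact';python3 -m handwheel '[[[-0.006,0,0,0,0,0,-1],[-0.006,0,0,0,0,0,-1]]]'|grep -E 'tcp_pos|contact'
```

```text
tcp_pos: [0.5719, 0.1535, 0.1399]
contact_force: [0.8, -0.4, -0.1]
tcp_pos: [0.5731, 0.1536, 0.1398]
contact_force: [-1.0, -0.9, -0.7]
```

```bash
python3 -m handwheel '[[[-0.006,0,0,0,0,0,-1],[-0.006,0,0,0,0,0,-1]]]'|grep -E 'tcp_pos|contact';python3 -m handwheel '[[[-0.005,0,0,0,0,0,-1],[-0.005,0,0,0,0,0,-1]]]'|grep -E 'tcp_pos|contact'
```

```text
tcp_pos: [0.5742, 0.1538, 0.1398]
contact_force: [0.1, 0.5, 0.4]
tcp_pos: [0.5752, 0.154, 0.1398]
contact_force: [0.4, 0.0, 1.1]
```

The fingertip has reached the home face line without meeting the tab, so the latch is fully home. I'll withdraw and compare with the first picture numerically.

```bash
python3 -m handwheel '[[[0.15,0,0,0,0,0,-1],[0.35,0,0,0,0,0,-1],[0.55,0.1,0,0,0,0,-1],[0.6,0.2,-0.2,0,0,0,-1],[0.6,0.4,-0.35,0,0,0,-1],[0.6,0.4,-0.35,0,0,0,-1],[0.6,0.4,-0.35,0,0,0,-1]]]'|grep -E 'clock|contact'; python3 -c "
from h import *
import cv2
a=cams.snapshot('scene');cams.snapshot('top')
o,y=hf()
for q in ('holder','latch_tab','rail_far','rail_near'):
  for x,_ in pts(q):print(q,(R.from_euler('z',y).inv().apply(np.array(x)-o)*1e3).round())
b=cv2.imread('pics/scene0.png')[:,:,::-1]
f=lambda x:cv2.GaussianBlur(x.astype(np.float32),(0,0),1)
d=np.abs(f(a)-f(b)).max(2)
for n,(x0,x1,y0,y1) in dict(tab=(255,285,138,190),posts_feet=(255,365,200,245),cutters=(240,275,230,268),tweez=(283,340,245,265),jar=(350,412,195,255)).items(): print(n,d[y0:y1,x0:x1].max().round(),(d[y0:y1,x0:x1]>25).sum())
"
```

```text
clock: 25.0
contact_force: [-0.4, -0.1, -0.3]
holder [ 5. -0. -3.]
holder [2. 0. 2.]
latch_tab [  3. 104. 180.]
latch_tab [  1. 104. 180.]
rail_far [-60.  -2.  94.]
rail_far [-60.   1. 100.]
rail_near [66.  1. 97.]
rail_near [60.  1. 94.]
tab 9.0 0
posts_feet 11.0 0
cutters 11.0 0
tweez 10.0 0
jar 22.0 0
```

The tab's pixels match the first picture, so it's at home. The feet and the loose items haven't moved, and the rails have swapped ends.

```bash
python3 -c "
from rig import robot
print(robot.job_done())"
```

```text
the job is handed in; nothing more can be done
None
```

The board is turned solder side up with the latch tooth home in the notch, and the holder and loose items show no movement in the last picture; my push against the end stop briefly reached about 45 N at the fingertips, more than intended.

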